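# Lay out a spindle moulder set-up round its cutter head

### The arm

A 6-joint arm with a two-finger parallel gripper is mounted at the origin on a cart in front of the work surface, level with it; the furniture and walls round the work are solid. World frame = base frame: x ahead of the robot, y to its left, z up, the work surface at z = 0. Lengths are in m, angles in rad, forces in N, time in s.
With the tool pointing down it reaches from about 0.35 to 0.775 m from the base axis. Payload 7.3 kg.
Tool frame: the origin (TCP) lies at the very end of the fingers, on their centre line; the grasp point (between the pads) lies 19 mm behind it; z points along the fingers, y is the line along which they close (so a half turn about z gives the same grasp; the last joint's range is limited). The gripper opens to 92 mm and grips with 3 to 60 N. Pads are 19 mm wide; open, the fingers measure 130 mm over their backs; the gripper's body (75 mm by 190 mm) begins 47 mm behind the grasp point.
Start: joints at [-1.455, 0.342, 1.524, -0, 1.275, -0.146], TCP at [0.136, -0.507, 0.227] pointing down, gripper open.
Joint ranges: [-2.53, 2.53], [-0.77, 2.02], [0.04, 2.7], [-1, 4.14], [0.28, 2.66], [-3.11, 3.11]. Speed limits (rad/s): [2.57, 2.57, 3.14, 3.14, 3.14, 3.14].

### API

Orientations are given as [roll, pitch, yaw] about the fixed x, y, z axes, in that order (R = Rz(yaw) Ry(pitch) Rx(roll)).
In Python, from cell import robot gives the robot as it stands.
- The arm moves only by the tool apply_moves, never from a script. Its argument "motion" is text: rows parted by semicolons, each of 7 numbers parted by spaces: the opening in per cent of the stroke, from 0 (shut) to 100 (fully open), then the shift along the tool's x, y, z in cm, then the turn, a rotation vector about the tool's x, y, z in rad. A call has 1 to 20 rows; each row shifts and turns the commanded pose from where the row before left it, along the tool's axes as they then stand; what a row does not reach is not made up. A row lasts 1/8 s, in which the tool goes at most 62.5 mm and 10.7 degrees, less where a joint would pass 70% of its speed; a pose out of reach is approached as far as the arm can. A call with a gripper value outside its range is refused whole. The fingers move at their own pace and stop on an object; "force" is the grip in N (left out, the last holds). Time passes only in rows, so rows that do not move let the fingers close. It gives the time, the measured TCP pose, the force, the opening and the grip force at its end, in the units of the state.
- robot.observe(): the state, without advancing time (a new reading comes with each control period).
- robot.read_camera(name): name is "scene" or "top" or "wrist"; returns a dict with "img" (420x560x3 uint8, red, green, blue), "fovy" (degrees; the focal length in pixels is half the picture's height over the tangent of half this angle, whatever the lens; pixels are square), "cx", "cy" (the principal point, pixels), "R" (3x3) and "t" (3): a world point X has camera coordinates R X + t; the wrist camera has in their place "hand_eye" (4x4, takes a point from camera to tool coordinates, whose origin is the TCP and whose axes are the flange's). Camera axes: x right, y down, z forward; pixel columns grow to the right and rows downward; lengths in m; the calibration is good to about 2 mm. The wrist camera is an equidistant fisheye: a pixel r from the principal point sees the ray r / f radians off the axis. A picture is of the moment at which its call begins: read the wrist's pose just before it. There is no depth.
- robot.hand_in(): hands the job in; it is judged then, once.
Trained networks look in a picture, given as the dict that the camera call returned (one of the last four; its "shot" number tells which), for a name from the list of things; names that differ only in an ending like _2 or _b are one class to them, and where a whole thing is asked for, a point or a joint stands for the part that bears it (a point fixed in the world has none). Each returns a list of dicts, best first, with "score" (0 to 1); they miss things now and then, are a little off and sometimes report something else, mostly with a low value. They report only what shows in the picture. A call takes as long as a camera call. They do not tell look-alikes from the thing itself.
- robot.search_frame(target, picture): "centre" ([x, y, z] in m, in world coordinates, good to about 4 mm: the middle of the surface that is visible of it).
- robot.trace(target, picture): "pixels" (420x560 bool, what is visible of it).
The state is a dict: "time": time; "qpos": joint angles; "qvel": joint speeds; "joint_efforts": joint torques, N m; "tool_pos": TCP position; "tool_rot": TCP orientation; "contact_force": force on the tool from outside, world axes, zero at the start; "torque": the same for the moment, N m; "opening": finger opening in m; "grip_force": force on a finger pad.
Only numpy, scipy, OpenCV 4.12 (cv2) and the standard library are available. Lean on these libraries where they do the work, as an engineer would, in place of code of your own. Each camera call takes 0.05 s, during which the arm holds its last target. There are 200 camera calls.

### The job

Lay out the spindle tooling on the plywood board, round the cutter head that already stands on the middle pad and stays there: the guide bearing centred on the round pad at the end of the row with the hexagon nut, the tall collar centred on the round pad at the end with the round flange, and the thin collar centred on top of the cutter head. Behind the cutter head, centred on the long pad and lying along it, goes the beech block. Leave the tape measure and the roll of masking tape alone.

Things in the scene. Friction and masses are not known exactly. Their poses are not given: they have to be found in the camera images.
- board: Fixed plywood board, 180 mm (x) by 280 mm (y), 12 mm thick. Origin: centre of its underside; x points away from the robot (behind), y left, z up; turned up to 0.2 rad. Flush dark rubber pads on its top: three round, 76 mm across, in a row along the front at x = -45 mm, y = -95, 0, +95 mm; one long, 42 (x) by 110 mm (y), behind the middle one at x = +45 mm, y = 0. No recesses.
- nut: Dark steel hexagon nut, 41 mm across flats, 18 mm high, fixed on a back corner of the board at board x = +45 mm, y = +95 or -95 mm (changes from start to start). It marks the round pad straight in front of it, 90 mm nearer the robot along the board's x. Origin: centre of its underside, on the board's top.
- flange: Dark steel round flange, a 48 mm disc 7 mm thick with a 22 mm hub, 18 mm high in all, fixed on the other back corner of the board (board x = +45 mm, y = -95 or +95 mm): it marks the round pad straight in front of it. Origin: centre of its underside, on the board's top.
- cutter: Cutter head, a pale metal drum about 67 mm across (74 mm over its two knives) and 40 mm tall, loose, 0.42 kg, standing on the middle round pad of the board, with a flat top. Origin: centre of its underside; z up along its axis.
- bearing: Ball-bearing guide ring: a steel ring 62 mm in outer diameter, 18 mm tall, with a dark rubber seal between its outer and inner steel rings and a 22 mm bore, lying flat, loose, about 0.2 kg. Origin: centre of its underside; z up along its axis. It starts on the bench beside the board, as do the other three things to lay out.
- tall_collar: Tall steel spindle collar: a ring 49 mm in outer diameter and 30 mm tall, standing flat, loose, about 0.2 kg. Origin: centre of its underside; z up along its axis.
- thin_collar: Thin steel spindle collar: a ring 54 mm in outer diameter and only 10 mm tall, lying flat, loose, about 0.1 kg. Origin: centre of its underside; z up along its axis.
- beech_block: Plain beech block, 32 mm (x) by 100 mm (y) by 32 mm tall, loose, 0.06 kg. Origin: centre of its underside; its length runs along its y.
- tape: Bystander: yellow tape measure, 37 x 81 x 62 mm, standing on the bench to the right of the work, loose; leave it alone. Origin: centre of its underside.
- roll: Bystander: roll of pale masking tape, 101 mm across and 25 mm tall, lying on the bench behind the board to the right, loose; leave it alone. Origin: centre of its underside.
Not all that is in view belongs to the job. Leave any black or pink look-alike of the tall_collar alone.

How it is judged:
At the end, for the whole second after the job is handed in: Bearing flat on the nut-side round pad, tall collar on the flange-side one, block on the long pad (along it within 10 degrees), each centred within 12 mm; cutter head upright within 15 mm of the middle pad; thin collar flat on top of it, centred within 10 mm; all released, at rest (((y of nut in the frame of board above 0 m and x of bearing in the frame of board between -0.057 and -0.033 m and y of bearing in the frame of board between 0.083 and 0.107 m and z of bearing in the frame of board between 0.008 and 0.017 m and angle between each of bearing, tall_collar's own z axis and vertical below 0.1 rad and x of tall_collar in the frame of board between -0.057 and -0.033 m and y of tall_collar in the frame of board between -0.107 and -0.083 m and z of tall_collar in the frame of board between 0.008 and 0.017 m) or (y of nut in the frame of board below 0 m and x of bearing in the frame of board between -0.057 and -0.033 m and y of bearing in the frame of board between -0.107 and -0.083 m and z of bearing in the frame of board between 0.008 and 0.017 m and angle between each of bearing, tall_collar's own z axis and vertical below 0.1 rad and x of tall_collar in the frame of board between -0.057 and -0.033 m and y of tall_collar in the frame of board between 0.083 and 0.107 m and z of tall_collar in the frame of board between 0.008 and 0.017 m)) and x of cutter in the frame of board between -0.06 and -0.03 m and y of cutter in the frame of board between -0.015 and 0.015 m and z of cutter in the frame of board between 0.008 and 0.017 m and angle between each of cutter, beech_block, thin_collar's own z axis and vertical below 0.1 rad and x of beech_block in the frame of board between 0.033 and 0.057 m and y of beech_block in the frame of board between -0.012 and 0.012 m and z of beech_block in the frame of board between 0.008 and 0.017 m and angle between the y axis of beech_block and the y axis of board, either way round below 0.175 rad and horizontal distance between thin_collar and cutter below 0.01 m and z of thin_collar in the frame of cutter between 0.037 and 0.044 m and linear speed of each of bearing, tall_collar, thin_collar, beech_block, cutter below 0.02 m/s and angular speed of each of bearing, tall_collar, thin_collar, beech_block, cutter below 0.3 rad/s and contact force between each of bearing, tall_collar, thin_collar, beech_block, cutter and the fingers below 0.1 N); the robot touches nothing.
It fails at once if the tape measure or the roll of masking tape is moved by more than 30 mm or tipped (distance of any of tape, roll from where it was at the start of the episode above 0.03 m or angle between any of tape, roll's own z axis and vertical above 0.3 rad).
It fails at once if the cutter head is taken from its pad or tipped (distance of cutter from where it was at the start of the episode above 0.03 m or angle between cutter's own z axis and vertical above 0.3 rad).
It also fails if it takes over 112 s, if anything falls off the work surface, if the arm or the gripper's body presses on something with over 40 N, if the wrist force passes 120 N, or if a joint passes its speed limit or range.

## Working session

There is one attempt and no reset: what is moved stays moved. The work goes in short steps, Python scripts to look and compute and a tool call to move; the robot and the scene stay as the last step left them, time stands still between calls to the robot, and variables do not carry over. Pictures are saved under pics/ and viewed, at most 14 in all, crops included, and the job is handed in when it is done.

Besides the shell and the picture viewer there is one more tool, called after "Call:" as name(argument=value, ...) on one line, values as JSON. apply_moves: Moves the arm, as the interface text tells. Its arguments: {"type":"object","properties":{"motion":{"type":"string"},"force":{"type":"number"}},"required":["motion"]}

```bash
mkdir -p pics; ls; cat > h.py <<'E'
import numpy as np,cv2
from cell import robot
from scipy.spatial.transform import Rotation as Ro
def save(p,n): cv2.imwrite('pics/'+n+'.png',p['img'][:,:,::-1])
def f(p): return 210/np.tan(np.radians(p['fovy'])/2)
def proj(p,X):
    c=np.asarray(p['R'])@np.asarray(X)+np.asarray(p['t']);return f(p)*c[0]/c[2]+p['cx'],f(p)*c[1]/c[2]+p['cy']
def unproj(p,u,v,z):
    R=np.asarray(p['R']);t=np.asarray(p['t']);o=-R.T@t
    d=R.T@np.array([(u-p['cx'])/f(p),(v-p['cy'])/f(p),1]);return o+d*(z-o[2])/d[2]
NAMES=['board','nut','flange','cutter','bearing','tall_collar','thin_collar','beech_block','tape','roll']
E
python3 - <<'E'
from h import *
print(robot.observe())
for c in ['top','scene']:
    p=robot.read_camera(c);save(p,c+'0')
    print(c,p['fovy'],np.round(-np.array(p['R']).T@p['t'],3))
    for n in NAMES:
        for d in robot.search_frame(n,p)[:3]: print(n,np.round(d['centre'],3),round(d['score'],2),np.round(proj(p,d['centre'])))
E
```

```text
pics
{'time': 0.0, 'qpos': array([-1.45496535e+00,  3.42708934e-01,  1.52502655e+00, -2.13858162e-05,
        1.27540500e+00, -1.45972286e-01]), 'qvel': array([ 1.91076136e-04,  5.40038803e-05, -3.91533225e-04,  1.20952989e-03,
        7.23668717e-04, -8.82133775e-04]), 'joint_efforts': array([ 6.86977401e-04, -4.31245637e+01, -2.44225341e+01,  7.18239974e-02,
        5.59992052e-02, -1.03805205e-04]), 'tool_pos': array([ 0.13586268, -0.50668603,  0.2260488 ]), 'tool_rot': array([-3.14005831e+00, -2.04905919e-04,  2.61809347e-01]), 'contact_force': array([-0.72452555,  0.52895366,  0.15513719]), 'torque': array([-0.0206434 , -0.02085662, -0.00903953]), 'grip_force': 0.0, 'opening': 0.09180680226624924}
top 51.030323869517886 [ 0.348 -0.067  1.316]
board [0.521 0.03  0.012] 0.69 [260. 230.]
board [0.475 0.026 0.052] 0.68 [261. 244.]
nut [ 0.568 -0.062  0.033] 0.7 [291. 214.]
flange [0.556 0.129 0.021] 0.78 [228. 218.]
cutter [0.474 0.024 0.052] 0.8 [261. 245.]
bearing [0.582 0.381 0.018] 0.61 [144. 208.]
tall_collar [ 0.586 -0.38   0.029] 0.75 [399. 209.]
tall_collar [ 0.592 -0.282  0.034] 0.47 [366. 207.]
thin_collar [ 0.429 -0.371  0.013] 0.75 [396. 263.]
beech_block [0.437 0.371 0.031] 0.8 [143. 257.]
beech_block [ 0.589 -0.378  0.031] 0.34 [398. 208.]
tape [ 0.523 -0.489  0.056] 0.59 [440. 230.]
roll [ 0.702 -0.243  0.025] 0.68 [352. 172.]
scene 45.32195078547388 [-0.514 -1.364  0.841]
board [ 0.461 -0.059  0.012] 0.77 [259. 222.]
flange [ 0.58  -0.385  0.021] 0.55 [348. 244.]
bearing [0.574 0.371 0.015] 0.55 [220. 180.]
tall_collar [ 0.502 -0.327  0.021] 0.67 [319. 245.]
tall_collar [ 0.583 -0.291  0.026] 0.51 [329. 232.]
tall_collar [ 0.582 -0.389  0.021] 0.46 [349. 244.]
thin_collar [ 0.427 -0.373  0.009] 0.73 [311. 261.]
tape [ 0.516 -0.516  0.032] 0.58 [365. 264.]
roll [ 0.696 -0.253  0.018] 0.94 [343. 221.]
```

```bash
python3 - <<'E'
import cv2
i=cv2.imread('pics/top0.png')[140:310,100:480]
cv2.imwrite('pics/top0c.png',cv2.resize(i,None,fx=2.1,fy=2.1,interpolation=2))
E
```

```text
(no output)
```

View pics/top0c.png

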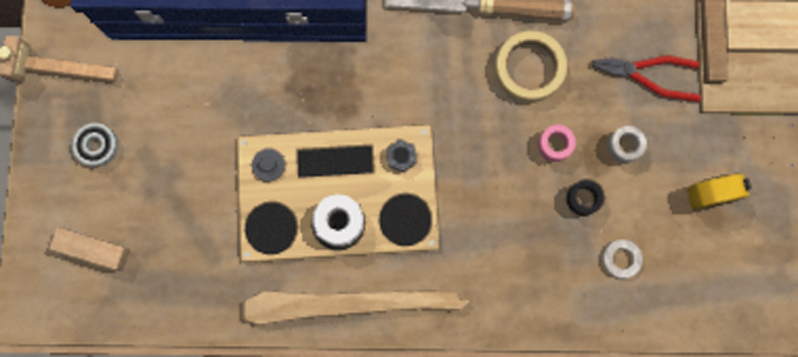

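View pics/scene0.png

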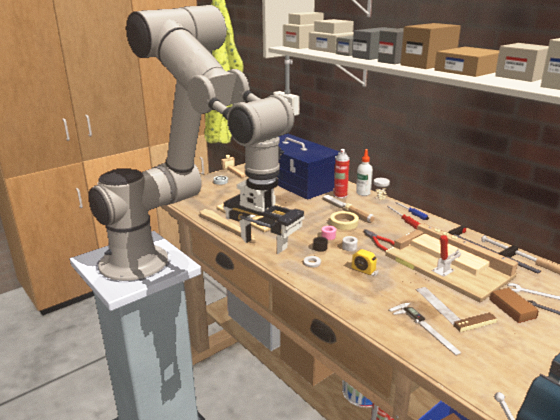

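The steel tall collar is at top-crop (628,143), full image (399,208). The pink and black rings beside it are decoys. The nut is on the board's right side and the flange on its left, so the bearing goes on the right pad and the tall collar on the left pad. Next I measure the board, the block's yaw and the other positions.

```bash
cat >> h.py <<'E'
def steps(goal,yaw,pose=None):
    "tool-axis shift in cm and turn about tool z to reach goal,yaw with tool down"
    s=robot.observe() if pose is None else pose
    R=Ro.from_euler('xyz',s['tool_rot']).as_matrix()
    Rg=(Ro.from_euler('z',yaw)*Ro.from_euler('x',np.pi)).as_matrix()
    return np.round(100*R.T@(np.array(goal)-s['tool_pos']),2),np.round(Ro.from_matrix(R.T@Rg).as_rotvec(),3)
E
python3 - <<'E'
from h import *
p=robot.read_camera('top')
g=p['img'].max(2)
m=((g<60)).astype(np.uint8); m[:195]=0;m[275:]=0;m[:,:205]=0;m[:,320:]=0
n,l,st,ce=cv2.connectedComponentsWithStats(m)
for i in range(1,n):
    if st[i,4]>40:
        c=cv2.findContours((l==i).astype(np.uint8),0,2)[0][0];(u,v),sz,a=cv2.minAreaRect(c)
        print(st[i],np.round(ce[i]),np.round(unproj(p,*ce[i],.012),4), sz,a)
Z=dict(cutter=.052,bearing=.018,tall_collar=.03,thin_collar=.01,beech_block=.032,nut=.03,flange=.03,tape=.062,roll=.025)
for n_,z in Z.items():
    d=robot.trace(n_,p)
    if d:
        c=max(cv2.findContours(d[0]['pixels'].astype(np.uint8),0,2)[0],key=cv2.contourArea)
        W=np.array([unproj(p,*q[0],z)[:2] for q in c],np.float32)
        print(n_,d[0]['score'],cv2.minAreaRect(W))
E
```

```text
[242 210  35  14 431] [259. 217.] [0.5627 0.0356 0.012 ] (12.272902488708496, 34.704715728759766) 86.633544921875
[281 233  24  24 449] [293. 244.] [ 0.4799 -0.066   0.012 ] (22.62741470336914, 23.33452033996582) 45.0
[217 237  24  24 450] [229. 248.] [0.4658 0.1235 0.012 ] (22.62741470336914, 23.33452033996582) 45.0
[257 240   9   9  60] [261. 244.] [0.4791 0.0286 0.012 ] (8.0, 8.0) 90.0
cutter 0.87 ((0.4746396243572235, 0.026049936190247536), (0.06632521748542786, 0.06630098074674606), 0.7055994272232056)
bearing 0.6 ((0.5822445154190063, 0.37879911065101624), (0.06429925560951233, 0.060406144708395004), 47.155433654785156)
tall_collar 0.78 ((0.5894226431846619, -0.3784831464290619), (0.04759271815419197, 0.05624319612979889), 44.810752868652344)
thin_collar 0.52 ((0.4290763735771179, -0.3727031350135803), (0.05269559472799301, 0.05596127361059189), 0.7038358449935913)
beech_block 0.56 ((0.43333932757377625, 0.37052178382873535), (0.1096457839012146, 0.033295825123786926), 74.43514251708984)
nut 0.58 ((0.5684230923652649, -0.06198146939277649), (0.04211698845028877, 0.038581542670726776), 0.6729870438575745)
flange 0.22 ((0.42781874537467957, -0.3669233024120331), (0.05189194530248642, 0.05289634317159653), 0.7038398385047913)
tape 0.89 ((0.5223053097724915, -0.4935871660709381), (0.0376117043197155, 0.08460357040166855), 18.892230987548828)
roll 0.21 ((0.4331732392311096, 0.37306082248687744), (0.10818730294704437, 0.0318124033510685), 74.21563720703125)
```

Positions: right pad (0.480,-0.066), left pad (0.466,0.1235), long pad (0.563,0.0355), board yaw 0.074. I start with the thin collar.

Call:
apply_moves(motion="80 4.54 -0.78 1.5 0 0 0;80 4.54 -0.78 1.5 0 0 0;80 4.54 -0.78 1.5 0 0 0;80 4.54 -0.78 1.5 0 0 0;80 4.54 -0.78 1.5 0 0 0;80 4.54 -0.78 1.5 0 0 0;80 4.54 -0.78 1.5 0 0 0;80 0 0 0 0 0 -0.187;80 0 0 0 0 0 -0.187;80 0 0 0 0 0 -0.187;80 0 0 0 0 0 -0.187;80 0 0 0 0 0 -0.187;80 0 0 0 0 0 -0.187;80 0 0 0 0 0 -0.187;80 0 0 0 0 0 0", force=15)

```text
time: 3.48
tool_pos: [0.4288, -0.3722, 0.1217]
tool_rot: [3.142, 0.0, 1.569]
contact_force: [-0.4, -0.0, 0.8]
opening: 0.0732
grip_force: 0.0
```

```bash
cat >> h.py <<'E'
def wpix(p,s,X):
    T=np.eye(4);T[:3,:3]=Ro.from_euler('xyz',s['tool_rot']).as_matrix();T[:3,3]=s['tool_pos']
    c=np.linalg.inv(T@p['hand_eye'])@np.append(X,1);r=np.arctan2(np.hypot(c[0],c[1]),c[2])*f(p)
    return p['cx']+r*c[0]/np.hypot(c[0],c[1]),p['cy']+r*c[1]/np.hypot(c[0],c[1])
def wun(p,s,u,v,z):
    T=np.eye(4);T[:3,:3]=Ro.from_euler('xyz',s['tool_rot']).as_matrix();T[:3,3]=s['tool_pos'];T=T@p['hand_eye']
    a=np.array([u-p['cx'],v-p['cy']]);r=np.hypot(*a);th=r/f(p)
    d=T[:3,:3]@np.append(np.sin(th)*a/max(r,1e-9),np.cos(th));o=T[:3,3];return (o+d*(z-o[2])/d[2])
def look(name,z,n,near=None):
    s=robot.observe();p=robot.read_camera('wrist');save(p,n)
    print('tool',np.round(s['tool_pos'],4),np.round(s['tool_rot'],3),s['time'])
    for d in robot.trace(name,p)[:3]:
        c=max(cv2.findContours(d['pixels'].astype(np.uint8),0,2)[0],key=cv2.contourArea)
        W=np.array([wun(p,s,*q[0],z)[:2] for q in c],np.float32)
        print(name,round(d['score'],2),cv2.minAreaRect(W),np.round(cv2.minEnclosingCircle(W)[0],4),np.round(c.mean((0,1))))
    for d in robot.search_frame(name,p)[:3]: print(np.round(d['centre'],4),round(d['score'],2))
    return s,p
E
python3 - <<'E'
from h import *
s,p=look('thin_collar',.01,'w1')
E
```

```text
tool [ 0.4288 -0.3722  0.1217] [3.142 0.    1.569] 3.475
thin_collar 0.65 ((0.4288816750049591, -0.3703407943248749), (0.05427204445004463, 0.05245942249894142), 73.44496154785156) [ 0.4285 -0.3704] [280. 204.]
[ 0.4309 -0.3656  0.0089] 0.58
```

View pics/w1.png

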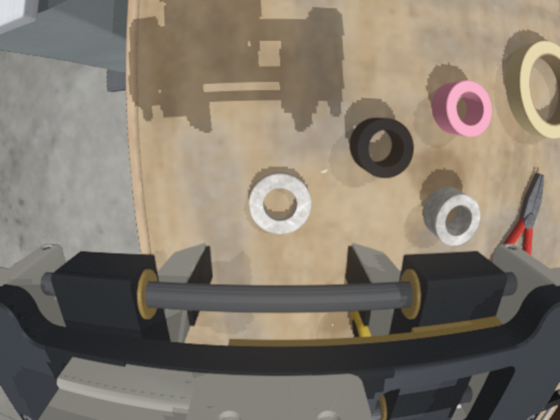

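The thin collar is at (280,204), and the gripper is lined up within 2 mm. I descend, grip and lift.

Call:
apply_moves(motion="80 0.15 0 4 0 0 0;80 0 0 4 0 0 0;80 0 0 2.4 0 0 0;80 0 0 1.4 0 0 0;80 0 0 0 0 0 0;50 0 0 0 0 0 0;40 0 0 0 0 0 0;40 0 0 0 0 0 0;40 0 0 0 0 0 0;40 0 0 -2 0 0 0;40 0 0 -5 0 0 0;40 0 0 -5 0 0 0;40 0 0 0 0 0 0", force=20)

```text
time: 5.25
tool_pos: [0.4303, -0.3723, 0.1276]
tool_rot: [3.136, 0.006, 1.571]
contact_force: [-0.7, -0.1, -1.8]
opening: 0.0521
grip_force: 19.9
```

```bash
python3 - <<'E'
from h import *
print(steps([.4735,.0275,.125],np.pi/2+.074))
E
```

```text
(array([39.98,  4.32,  0.05]), array([ 0.005,  0.006, -0.074]))
```

Call:
apply_moves(motion="40 4 0.43 0 0 0 0;40 4 0.43 0 0 0 0;40 4 0.43 0 0 0 0;40 4 0.43 0 0 0 0;40 4 0.43 0 0 0 0;40 4 0.43 0 0 0 0;40 4 0.43 0 0 0 0;40 4 0.43 0 0 0 0;40 4 0.43 0 0 0 0;40 4 0.43 0 0 0 0;40 0 0 0 0 0 -0.074;40 0 0 0 0 0 0")

```text
time: 6.75
tool_pos: [0.4709, 0.0298, 0.1226]
tool_rot: [-3.139, -0.0, 1.645]
contact_force: [-0.2, -0.7, -1.8]
opening: 0.0519
grip_force: 19.9
```

```bash
python3 - <<'E'
from h import *
s,p=look('cutter',.052,'w2')
for d in robot.trace('thin_collar',p)[:2]:
    ys,xs=np.where(d['pixels']);print(d['score'],xs.mean(),ys.mean(),np.ptp(xs),np.ptp(ys))
print(wpix(p,s,s['tool_pos']))
E
```

```text
tool [0.4709 0.0298 0.1226] [-3.139 -0.     1.645] 6.75
cutter 0.95 ((0.4775230586528778, 0.043290868401527405), (0.048067159950733185, 0.0683758482336998), 83.39131164550781) [0.4762 0.0342] [288. 204.]
[0.476  0.045  0.0556] 0.6
0.57 278.2078598484849 248.30705492424244 99 72
(np.float64(279.90472409310746), np.float64(261.82925840212584))
```

View pics/w2.png

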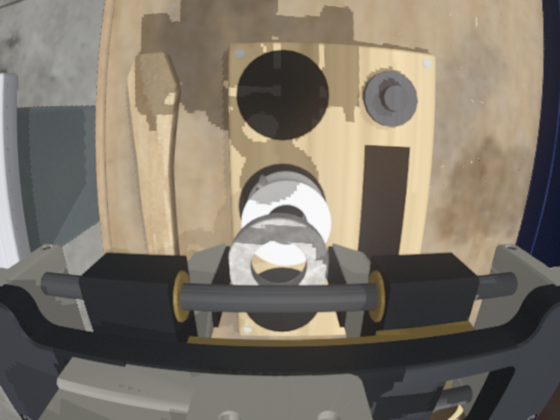

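```bash
python3 - <<'E'
from h import *
s=robot.observe();p=robot.read_camera('wrist')
im=p['img'][:,:,::-1].copy()
a=np.linspace(0,6.28,60)
for c,z,r,col in [((.4746,.0265),.052,.0335,(0,0,255)),((.4728,.0288),.012,.038,(0,255,0)),((.4658,.1235),.012,.038,(0,255,0)),((.4709,.0298),.124,.027,(255,0,0))]:
    q=np.array([wpix(p,s,[c[0]+r*np.cos(t),c[1]+r*np.sin(t),z]) for t in a]);cv2.polylines(im,[q.round().astype(int)],True,col,1)
cv2.imwrite('pics/w3.png',cv2.resize(im[20:350,160:450],None,fx=1.8,fy=1.8))
E
```

```text
(no output)
```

View pics/w3.png

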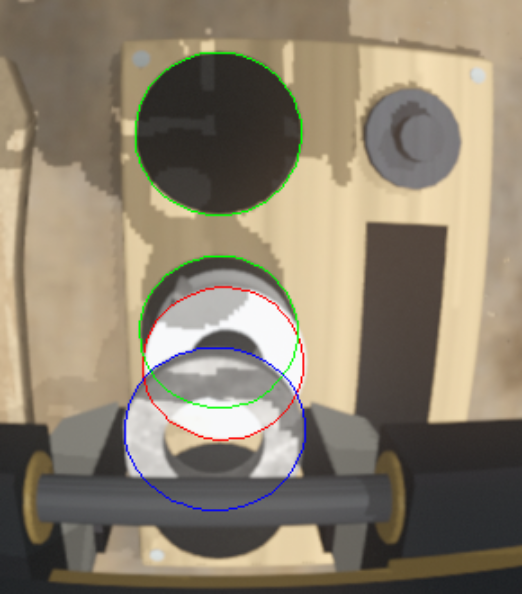

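The pads and the cutter top (red) match the projections, and the held collar is centred on the TCP. I lower it towards the cutter.

Call:
apply_moves(motion="40 -0.32 0.28 1 0 0 0;40 0 0 2 0 0 0;40 0 0 2 0 0 0;40 0 0 1 0 0 0;40 0 0 0 0 0 0;40 0 0 0 0 0 0")

```text
time: 7.75
tool_pos: [0.4752, 0.0262, 0.0641]
tool_rot: [3.141, 0.0, 1.645]
contact_force: [0.1, 0.0, -1.3]
opening: 0.0519
grip_force: 19.9
```

Call:
apply_moves(motion="40 0 -0.1 0.3 0 0 0;40 0 0 0.3 0 0 0;40 0 0 0.2 0 0 0;40 0 0 0 0 0 0")

```text
time: 8.25
tool_pos: [0.4738, 0.0263, 0.0565]
tool_rot: [3.141, 0.0, 1.645]
contact_force: [-2.6, 0.2, 8.5]
opening: 0.0519
grip_force: 20.1
```

Contact at 8.5 N, so I release and rise.

Call:
apply_moves(motion="60 0 0 0 0 0 0;68 0 0 0 0 0 0;75 0 0 0 0 0 0;75 0 0 -1 0 0 0;75 0 0 -4 0 0 0;75 0 0 -4 0 0 0;75 0 0 0 0 0 0")

```text
time: 9.12
tool_pos: [0.4758, 0.0261, 0.1491]
tool_rot: [3.135, 0.001, 1.645]
contact_force: [-0.3, -0.1, -1.1]
opening: 0.0692
grip_force: 0.0
```

```bash
python3 - <<'E'
from h import *
s=robot.observe();print(s['tool_pos'],s['time'])
print(steps([.588,-.379,.14],np.pi/2))
E
```

```text
[0.47581376 0.02612514 0.14906006] 9.125
(array([-41.23,   8.18,   1.02]), array([0.007, 0.001, 0.074]))
```

Call:
apply_moves(motion="75 -4.12 0.82 0 0 0 0;75 -4.12 0.82 0 0 0 0;75 -4.12 0.82 0 0 0 0;75 -4.12 0.82 0 0 0 0;75 -4.12 0.82 0 0 0 0;75 -4.12 0.82 0 0 0 0;75 -4.12 0.82 0 0 0 0;75 -4.12 0.82 0 0 0 0;75 -4.12 0.82 0 0 0 0;75 -4.12 0.82 1 0 0 0;75 0 0 0 0 0 0.074;75 0 0 0 0 0 0")

```text
time: 10.62
tool_pos: [0.5854, -0.3785, 0.1342]
tool_rot: [-3.14, -0.002, 1.571]
contact_force: [0.7, 0.1, 0.1]
opening: 0.0689
grip_force: 0.0
```

```bash
python3 - <<'E'
from h import *
s,p=look('tall_collar',.03,'w4')
im=p['img'][:,:,::-1].copy();a=np.linspace(0,6.28,60);r=.0245
for c in [(.588,-.379)]:
    q=np.array([wpix(p,s,[c[0]+r*np.cos(t),c[1]+r*np.sin(t),.03]) for t in a]);cv2.polylines(im,[q.round().astype(int)],True,(0,0,255),1)
t=robot.read_camera('top')
b=t['img'][:,:,::-1].copy();r=.027
for c,r in [((.474,.0267),.027),((.474,.0267),.0335)]:
    q=np.array([proj(t,[c[0]+r*np.cos(k),c[1]+r*np.sin(k),.062 if r<.03 else .052]) for k in a])
    cv2.polylines(b,[(q*16).round().astype(int)],True,(0,0,255),1,shift=4)
b=cv2.resize(b[205:275,200:320],None,fx=4,fy=4)
cv2.imwrite('pics/w4.png',np.vstack([im,np.pad(b,((0,0),(0,80),(0,0)))])[:700])
i=np.vstack([im[:,:],np.pad(b,((0,0),(0,80),(0,0)))]);cv2.imwrite('pics/w4.png',cv2.resize(i,None,fx=.85,fy=.85))
E
```

```text
tool [ 0.5854 -0.3785  0.1342] [-3.140e+00 -2.000e-03  1.571e+00] 10.625
tall_collar 0.83 ((0.5916712880134583, -0.3777020573616028), (0.05437479168176651, 0.04746811464428902), 88.93724060058594) [ 0.5911 -0.3778] [288. 207.]
tall_collar 0.76 ((0.5909284949302673, -0.2806655764579773), (0.04849349707365036, 0.04815021902322769), 0.41807302832603455) [ 0.5914 -0.2801] [286.  91.]
tall_collar 0.57 ((0.5157588124275208, -0.3183557689189911), (0.051219481974840164, 0.04871613532304764), 48.357666015625) [ 0.516  -0.3191] [196. 138.]
[ 0.5898 -0.2786  0.03  ] 0.9
[ 0.5187 -0.3197  0.0276] 0.86
[ 0.5967 -0.3786  0.0307] 0.66
```

View pics/w4.png

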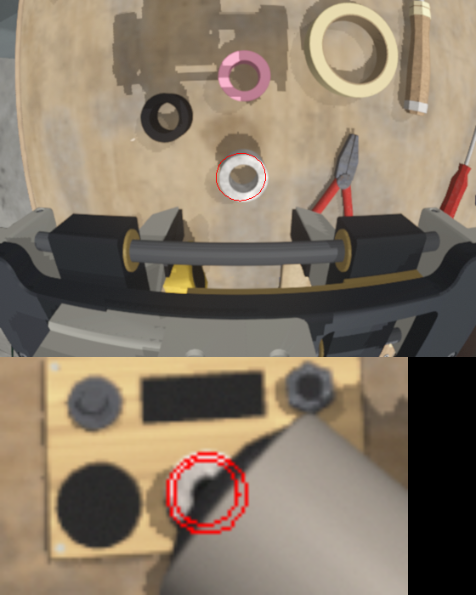

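The red projection lies on the steel collar, which is at (0.5895,-0.378) and has the pliers clear of the fingers. The thin collar sits on the cutter; I'll check its centring later. Now I grasp.

Call:
apply_moves(motion="75 0.07 0.35 4 0 0 0;75 0 0 4 0 0 0;75 0 0 3 0 0 0;75 0 0 1.5 0 0 0;75 0 0 0 0 0 0;45 0 0 0 0 0 0;40 0 0 0 0 0 0;40 0 0 0 0 0 0;40 0 0 0 0 0 0;40 0 0 -2 0 0 0;40 0 0 -5 0 0 0;40 0 0 -5 0 0 0;40 0 0 0 0 0 0", force=20)

```text
time: 12.45
tool_pos: [0.5914, -0.3794, 0.1371]
tool_rot: [3.134, 0.006, 1.571]
contact_force: [0.6, 0.1, -2.0]
opening: 0.0476
grip_force: 20.0
```

```bash
python3 - <<'E'
from h import *
print(steps([.4658,.1235,.12],np.pi/2+.074))
E
```

```text
(array([ 50.3 , -12.57,   1.29]), array([ 0.007,  0.007, -0.074]))
```

Call:
apply_moves(motion="40 4.19 -1.05 0 0 0 0;40 4.19 -1.05 0 0 0 0;40 4.19 -1.05 0 0 0 0;40 4.19 -1.05 0 0 0 0;40 4.19 -1.05 0 0 0 0;40 4.19 -1.05 0 0 0 0;40 4.19 -1.05 0 0 0 0;40 4.19 -1.05 0 0 0 0;40 4.19 -1.05 0 0 0 0;40 4.19 -1.05 0 0 0 0;40 4.19 -1.05 0.5 0 0 0;40 4.19 -1.05 0.5 0 0 0;40 0 0 0 0 0 -0.074;40 0 0 0 0 0 0")

```text
time: 14.2
tool_pos: [0.4626, 0.1253, 0.1202]
tool_rot: [-3.14, 0.0, 1.645]
contact_force: [1.1, -0.2, -2.3]
opening: 0.0483
grip_force: 20.0
```

```bash
python3 - <<'E'
from h import *
print(steps([.4658,.1235,.022],np.pi/2+.074))
E
```

```text
(array([-0.2 ,  0.32,  9.82]), array([-0.002,  0.   ,  0.001]))
```

Call:
apply_moves(motion="40 -0.2 0.25 3 0 0 0;40 0 0 3 0 0 0;40 0 0 2 0 0 0;40 0 0 1 0 0 0;40 0 0 0.5 0 0 0;40 0 0 0.2 0 0 0;40 0 0 0.2 0 0 0;40 0 0 0 0 0 0")

```text
time: 15.2
tool_pos: [0.4663, 0.123, 0.0239]
tool_rot: [3.14, 0.0, 1.645]
contact_force: [-6.7, -0.8, 17.6]
opening: 0.0476
grip_force: 20.0
```

Call:
apply_moves(motion="40 0 0 -0.1 0 0 0;60 0 0 0 0 0 0;68 0 0 0 0 0 0;70 0 0 0 0 0 0;70 0 0 -2 0 0 0;70 0 0 -4 0 0 0;70 0 0 -4 0 0 0;70 0 0 0 0 0 0")

```text
time: 16.2
tool_pos: [0.4681, 0.1234, 0.1254]
tool_rot: [3.135, -0.0, 1.645]
contact_force: [0.4, 0.8, -0.5]
opening: 0.0644
grip_force: 0.0
```

```bash
python3 - <<'E'
from h import *
print(steps([.582,.379,.14],np.pi/2+.074))
E
```

```text
(array([24.64, 13.26, -1.38]), array([ 0.006, -0.   , -0.   ]))
```

Call:
apply_moves(motion="88 3.52 1.9 0 0 0 0;88 3.52 1.9 0 0 0 0;88 3.52 1.9 0 0 0 0;88 3.52 1.9 0 0 0 0;88 3.52 1.9 0 0 0 0;88 3.52 1.9 0 0 0 0;88 3.52 1.86 0 0 0 0;88 0 0 0 0 0 0;88 0 0 0 0 0 0")

```text
time: 17.32
tool_pos: [0.5794, 0.3779, 0.1211]
tool_rot: [-3.139, 0.001, 1.645]
contact_force: [1.2, -0.4, 0.7]
opening: 0.0807
grip_force: 0.0
```

```bash
python3 - <<'E'
from h import *
s,p=look('bearing',.018,'w5')
t=robot.read_camera('top')
i=cv2.resize(t['img'][:,:,::-1][190:280,195:325],None,fx=4.3,fy=4.3)
cv2.imwrite('pics/w5.png',i)
E
```

```text
tool [0.5794 0.3779 0.1211] [-3.139e+00  1.000e-03  1.645e+00] 17.325
bearing 0.74 ((0.5820486545562744, 0.3844888210296631), (0.05974077805876732, 0.061416320502758026), 4.248520374298096) [0.5824 0.3846] [283. 198.]
[0.5824 0.3843 0.0169] 0.61
```

View pics/w5.png

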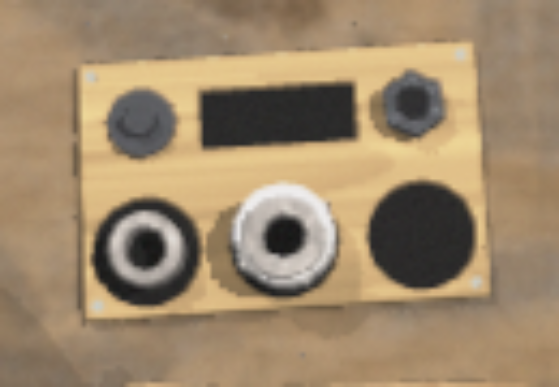

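Tall collar and thin collar both look centred: the tall collar is at (147,245) on its pad, and the thin collar is concentric with the cutter at (285,236). I grasp the bearing next.

Call:
apply_moves(motion="88 0.38 0.3 4 0 0 0;88 0 0 4 0 0 0;88 0 0 2.4 0 0 0;88 0 0 1.1 0 0 0;88 0 0 0 0 0 0;60 0 0 0 0 0 0;50 0 0 0 0 0 0;50 0 0 0 0 0 0;50 0 0 0 0 0 0;50 0 0 -2 0 0 0;50 0 0 -5 0 0 0;50 0 0 -5 0 0 0;50 0 0 0 0 0 0")

```text
time: 19.15
tool_pos: [0.5853, 0.3841, 0.1341]
tool_rot: [3.132, -0.004, 1.645]
contact_force: [-0.1, 0.5, -2.0]
opening: 0.0617
grip_force: 20.0
```

```bash
python3 - <<'E'
from h import *
print(steps([.4799,-.066,.12],np.pi/2+.074))
E
```

```text
(array([-44.11, -13.86,   1.1 ]), array([ 0.01 , -0.004,  0.   ]))
```

Call:
apply_moves(motion="50 -4.01 -1.26 0 0 0 0;50 -4.01 -1.26 0 0 0 0;50 -4.01 -1.26 0 0 0 0;50 -4.01 -1.26 0 0 0 0;50 -4.01 -1.26 0 0 0 0;50 -4.01 -1.26 0 0 0 0;50 -4.01 -1.26 0 0 0 0;50 -4.01 -1.26 0 0 0 0;50 -4.01 -1.26 0 0 0 0;50 -4.01 -1.26 0 0 0 0;50 -4.01 -1.26 0.5 0 0 0;50 0 0 0 0 0 0;50 0 0 0 0 0 0")

```text
time: 20.78
tool_pos: [0.4769, -0.067, 0.1224]
tool_rot: [-3.141, -0.001, 1.644]
contact_force: [-0.8, 0.6, -1.9]
opening: 0.0615
grip_force: 20.0
```

```bash
python3 - <<'E'
from h import *
print(steps([.4799,-.066,.02],np.pi/2+.074))
E
```

```text
(array([ 0.07,  0.31, 10.24]), array([-0.001, -0.001, -0.001]))
```

Call:
apply_moves(motion="50 0.07 0.25 3 0 0 0;50 0 0 3 0 0 0;50 0 0 2 0 0 0;50 0 0 1 0 0 0;50 0 0 0.6 0 0 0;50 0 0 0.2 0 0 0;50 0 0 0 0 0 0")

```text
time: 21.65
tool_pos: [0.4801, -0.0666, 0.0251]
tool_rot: [3.141, 0.0, 1.645]
contact_force: [0.4, 0.1, -1.4]
opening: 0.0614
grip_force: 20.0
```

Call:
apply_moves(motion="50 0 0 0.2 0 0 0;50 0 0 0.2 0 0 0;50 0 0 0.1 0 0 0;50 0 0 0 0 0 0")

```text
time: 22.15
tool_pos: [0.4799, -0.0667, 0.0208]
tool_rot: [3.141, 0.0, 1.645]
contact_force: [-3.9, 0.4, 9.6]
opening: 0.0614
grip_force: 20.0
```

Call:
apply_moves(motion="68 0 0 0 0 0 0;78 0 0 0 0 0 0;82 0 0 0 0 0 0;82 0 0 -2 0 0 0;82 0 0 -4 0 0 0;82 0 0 -4 0 0 0;82 0 0 -1 0 0 0;82 0 0 0 0 0 0")

```text
time: 23.15
tool_pos: [0.4798, -0.0666, 0.1297]
tool_rot: [3.141, 0.0, 1.645]
contact_force: [-0.1, -0.7, -0.4]
opening: 0.0754
grip_force: 0.0
```

```bash
python3 - <<'E'
from h import *
print(steps([.4335,.3705,.14],np.pi/2-.272))
E
```

```text
(array([43.93, -1.38, -1.05]), array([0.001, 0.   , 0.346]))
```

Call:
apply_moves(motion="65 4 -0.12 -0.1 0 0 0;65 4 -0.12 0 0 0 0;65 4 -0.12 0 0 0 0;65 4 -0.12 0 0 0 0;65 4 -0.12 0 0 0 0;65 4 -0.12 0 0 0 0;65 4 -0.12 0 0 0 0;65 4 -0.12 0 0 0 0;65 4 -0.12 0 0 0 0;65 4 -0.12 0 0 0 0;65 3.93 -0.12 0 0 0 0;65 0 0 0 0 0 0.173;65 0 0 0 0 0 0.173;65 0 0 0 0 0 0")

```text
time: 24.9
tool_pos: [0.4333, 0.3702, 0.1287]
tool_rot: [-3.139, 0.003, 1.301]
contact_force: [-0.2, -0.2, 0.5]
opening: 0.0597
grip_force: 0.0
```

```bash
python3 - <<'E'
from h import *
s,p=look('beech_block',.032,'w6')
print(wpix(p,s,[.4335,.3705,.032]))
t=robot.read_camera('top')
w=p['img'][:,:,::-1][40:320,100:460];i=cv2.resize(t['img'][:,:,::-1][200:270,205:325],(480,280))
cv2.imwrite('pics/w6.png',np.vstack([np.pad(w,((0,0),(0,120),(0,0))),i]))
E
```

```text
tool [0.4333 0.3702 0.1287] [-3.139e+00  3.000e-03  1.301e+00] 24.9
beech_block 0.79 ((0.4326065182685852, 0.3787711262702942), (0.10365866869688034, 0.03341176360845566), 74.3060073852539) [0.4312 0.3787] [278. 193.]
[0.4324 0.3814 0.0357] 0.75
(np.float64(279.99255390343944), np.float64(209.21940807987602))
```

View pics/w6.png

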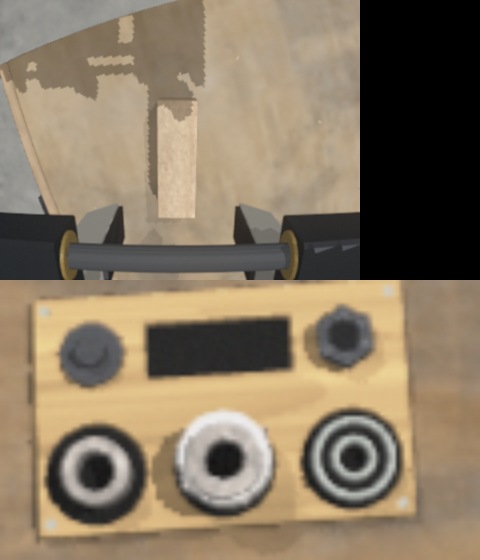

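The bearing is centred on its pad at (353,457). The block is at wrist (278,198), running along the tool's x. I grasp it at mid-length.

Call:
apply_moves(motion="65 0.65 -0.15 4 0 0 0;65 0 0 4 0 0 0;65 0 0 2.4 0 0 0;65 0 0 1.2 0 0 0;65 0 0 0 0 0 0;35 0 0 0 0 0 0;20 0 0 0 0 0 0;20 0 0 0 0 0 0;20 0 0 0 0 0 0;20 0 0 0 0 0 0;20 0 0 -2 0 0 0;20 0 0 -5 0 0 0;20 0 0 -5 0 0 0;20 0 0 0 0 0 -0.173;20 0 0 0 0 0 -0.173;20 0 0 0 0 0 0", force=15)

```text
time: 27.1
tool_pos: [0.4342, 0.3771, 0.1344]
tool_rot: [-3.141, 0.0, 1.643]
contact_force: [0.2, 0.5, -0.8]
opening: 0.0318
grip_force: 15.0
```

```bash
python3 - <<'E'
from h import *
print(steps([.5627,.0356,.12],np.pi/2+.074))
E
```

```text
(array([-34.99,  10.35,   1.45]), array([-0.   ,  0.   , -0.002]))
```

Call:
apply_moves(motion="20 -3.89 1.15 0 0 0 0;20 -3.89 1.15 0 0 0 0;20 -3.89 1.15 0 0 0 0;20 -3.89 1.15 0 0 0 0;20 -3.89 1.15 0 0 0 0;20 -3.89 1.15 0 0 0 0;20 -3.89 1.15 0 0 0 0;20 -3.89 1.15 0.5 0 0 0;20 -3.89 1.15 0.5 0 0 0;20 0 0 0 0 0 0;20 0 0 0 0 0 0")

```text
time: 28.48
tool_pos: [0.5631, 0.0361, 0.1243]
tool_rot: [-3.141, -0.0, 1.642]
contact_force: [0.3, 0.5, -1.0]
opening: 0.0317
grip_force: 15.0
```

```bash
python3 - <<'E'
from h import *
print(steps([.5627,.0356,.03],np.pi/2+.074))
s=robot.observe();p=robot.read_camera('wrist')
im=p['img'][:,:,::-1].copy()
b=.074;c=s['tool_pos'];z=c[2]+.02
q=np.array([wpix(p,s,[c[0]+a*np.cos(b)-d*np.sin(b),c[1]+a*np.sin(b)+d*np.cos(b),z]) for a,d in [(.016,-.05),(.016,.05),(-.016,.05),(-.016,-.05)]])
cv2.polylines(im,[q.round().astype(int)],True,(0,0,255),1);cv2.imwrite('pics/w7.png',im)
E
```

```text
(array([-0.05, -0.03,  9.43]), array([-0.001, -0.   , -0.003]))
```

View pics/w7.png

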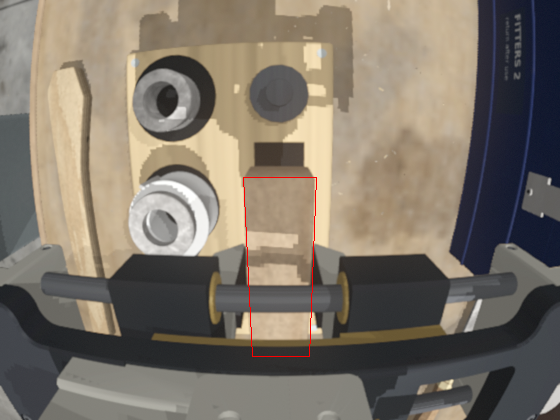

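The held block matches its projection, so it is centred in the grip. I lower it.

Call:
apply_moves(motion="20 0 0 3 0 0 0;20 0 0 3 0 0 0;20 0 0 2 0 0 0;20 0 0 1 0 0 0;20 0 0 0.4 0 0 0;20 0 0 0.2 0 0 0;20 0 0 0.1 0 0 0;20 0 0 0 0 0 0")

```text
time: 29.52
tool_pos: [0.5637, 0.0357, 0.0281]
tool_rot: [3.141, 0.0, 1.645]
contact_force: [-0.0, -0.2, 0.6]
opening: 0.0321
grip_force: 15.0
```

Call:
apply_moves(motion="20 0 0 0.1 0 0 0;20 0 0 0.1 0 0 0;20 0 0 0.1 0 0 0;20 0 0 0 0 0 0")

```text
time: 30.02
tool_pos: [0.5638, 0.0357, 0.0272]
tool_rot: [3.14, 0.0, 1.645]
contact_force: [-5.6, -0.4, 19.4]
opening: 0.0314
grip_force: 15.0
```

Call:
apply_moves(motion="20 0 0 -0.2 0 0 0;38 0 0 0 0 0 0;44 0 0 0 0 0 0;46 0 0 0 0 0 0;46 0 0 -2 0 0 0;46 0 0 -4 0 0 0;46 0 0 -5 0 0 0;46 -5 0 -4 0 0 0;46 -6 0 0 0 0 0;46 -6 0 0 0 0 0;46 -6 0 0 0 0 0;46 -6 0 0 0 0 0;46 0 0 0 0 0 0")

```text
time: 31.65
tool_pos: [0.5842, -0.2567, 0.1748]
tool_rot: [-3.141, 0.001, 1.639]
contact_force: [0.7, 0.1, -0.8]
opening: 0.0425
grip_force: 0.0
```

```bash
python3 - <<'E'
from h import *
t=robot.read_camera('top');b=t['img'][:,:,::-1].copy();k=np.linspace(0,6.28,60);B=.074
O=np.array([.4728+.045*np.cos(B),.0288+.045*np.sin(B)])
w=lambda x,y,z:proj(t,[O[0]+x*np.cos(B)-y*np.sin(B),O[1]+x*np.sin(B)+y*np.cos(B),z])
L=[[w(-.045+r*np.cos(a),y+r*np.sin(a),z) for a in k] for y,r,z in [(-.095,.031,.03),(.095,.0245,.042),(0,.027,.062)]]
L.append([w(.045+x,y,.044) for x,y in [(.016,.05),(.016,-.05),(-.016,-.05),(-.016,.05)]])
c=b[195:280,200:325];i=cv2.resize(c,None,fx=6,fy=6)
for q in L: cv2.polylines(i,[((np.array(q)-[200,195]+.5)*6).round().astype(int)],True,(0,0,255),1)
cv2.imwrite('pics/w8.png',i)
E
```

```text
(no output)
```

View pics/w8.png

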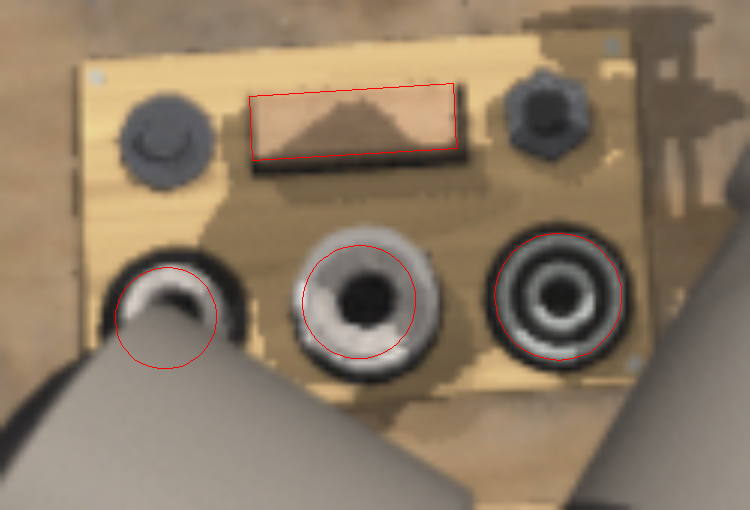

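Everything lies within a few millimetres of the projected targets: block, bearing and tall collar on their pads, and the thin collar concentric with the cutter. I hand in.

```bash
python3 -c "
from h import *
print(robot.hand_in())"
```

```text
the job is handed in; nothing more can be done
None
```

The job is handed in at about 32 s of the 112 s allowed: the last camera views show the bearing on the nut-side pad, the tall collar on the flange-side pad, the thin collar on the cutter head and the block along the long pad, all centred within a few mm; the verdict was not returned.

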